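# Seat the punching template on the sandal jig

## Task

Pick up the loose metal punching template by its wooden handle and first rest it on the tops of the sandal jig's two studs, set back about 25 mm from the jig's middle towards its -x side (the robot's side). From there slide it gently forward along the jig, feeling for the moment its two holes drop over the studs, until it lies fully home, flat on the deck. Then swing the jig's keeper bar a quarter turn so that it points straight in over the template's end, and let go. Never bear down hard on the jig with the template (stay well under the weight of 4 kg), and leave the glue bottle, mallet and rivet tin where they are.

Things in the scene. Friction and masses are not known exactly. Their poses are not given: they have to be found in the camera images.
- template: Loose aluminium plate, 120 (x) x 170 (y) x 6 (z) mm, 0.32 to 0.52 kg with its handle, lying flat on the bench at first. Origin at the centre of its underside, z up. Two rectangular through holes, 13.4 mm along x by 16.4 mm along y, centred at x = 0, y = +52 and -52 mm. A half turn about z leaves it the same.
- template_handle (a point): Top centre of the template's wooden bar handle, 42 mm above the template's underside; axes as the template's. The handle is 24 (x) x 64 (y) x 36 (z) mm and stands on the middle of the plate: grasp it from above, fingers closing along x.
- jig: Fixed plywood block, 30 mm tall, 250 mm along x (-125 to +125), 250 mm along y (-115 to +135). Origin on the bench under the middle of the deck, z up. A black sole is let in flush along x. Two steel studs stand at y = +52 and -52 mm, both at the same x, which is adjustable and not measured: anywhere from -18 to +18 mm.
- jig_deck (a point): Point on the deck's face above the jig's origin, 30 mm above the bench; axes as the jig's. The template's underside is at this height when home, its y along the jig's y. The studs, 10 mm in diameter with bevelled tops, stand 9 mm above the deck and are clamped too stiffly to be pushed along; a template not over them rides on their tops.
- keeper_pivot (a point): Pivot of the keeper bar, at jig x = 0, y = +108 mm, 39.5 mm above the bench, level with the underside of the bar (3.5 mm above the top of a seated template). Axes as the jig's.
- keeper (a joint): Angle of the keeper, a steel bar 15 mm wide, 7 mm thick, on a vertical pivot; it stays where it is left (friction 0.05 N m). 0: points to the jig's -x, clear of the template; grows anticlockwise from above; 1.57: points to the jig's -y, over the template's end; stops at -0.7 and 1.7. Starts between -0.5 and 0.1. A template not home blocks it.
- keeper_pin (a point): Top centre of the keeper's upright black grip pin, 14 mm in diameter and 34 mm tall, standing on the bar 36 mm from the pivot; its top is 80.5 mm above the bench. It can be pinched from above or pushed.
- glue: Bystander: yellow glue bottle, 60 mm in diameter, 130 mm tall; origin at the centre of its foot.
- mallet: Bystander: hammer about 260 mm long lying on the bench; its x axis runs along the handle towards the head.
- rivets: Bystander: plain steel tin, 72 mm in diameter, 60 mm tall; origin at the centre of its foot.
Not all that is in view belongs to the job. Several things look just like the template: the one meant starts farthest from the robot's base.

How it is judged:
By the outcome, as a careful person would: the job done as asked, in the order asked, and still so for the second after the job is handed in, with the robot touching nothing.
It also fails if it takes over 67 s, if anything falls off the work surface, if the arm or the gripper's body presses on something with over 40 N, if the wrist force passes 120 N, or if a joint passes its speed limit or range.

## Robot

A 7-joint arm with a two-finger parallel gripper is mounted at the origin on the work surface. World frame = base frame: x ahead of the robot, y to its left, z up, the work surface at z = 0. Lengths are in m, angles in rad, forces in N, time in s.
With the tool pointing down it reaches from about 0.4 to 0.85 m from the base axis. Payload 4.5 kg.
Tool frame: the origin (TCP) lies between the finger pads; the fingertips stand 11 mm ahead of it and the grasp point (between the pads) lies 8 mm behind it (r.nose_length is the distance from the TCP to the fingertips, in m); z points along the fingers, y is the line along which they close (so a half turn about z gives the same grasp; the last joint's range is limited). The gripper opens to 88 mm and grips with 3 to 60 N. Pads are 18 mm wide; open, the fingers measure 123 mm over their backs; the gripper's body (75 mm by 187 mm) begins 45 mm behind the grasp point.
Start: joints at [-1.27, 0.689, -0.195, 1.565, 0.157, 0.902, -0.215], TCP at [0.165, 0.603, 0.216] pointing down, gripper open.
Joint ranges: [-3.01, 3.01], [-0.46, 2.08], [-1.47, 1.51], [0.13, 2.56], [-1, 4.14], [0.04, 2.09], [-2.66, 2.66]. Speed limits (rad/s): [2.57, 2.57, 3.14, 3.14, 3.14, 3.14, 3.14].

## Interface

Orientations are given as a unit quaternion [x, y, z, w].
In Python, from plant import get_state, snapshot, camera_model, r gives the robot as it stands.
- The arm moves only by the shell command python3 -m inch 'ROWS' [FORCE]. ROWS is text: rows parted by semicolons, each of 7 numbers parted by spaces: the opening, from -1 (shut) to 1 (fully open), then the shift along the tool's x, y, z in m, then the turn, a rotation vector about the tool's x, y, z in rad. A call has 1 to 20 rows; each row shifts and turns the commanded pose from where the row before left it, along the tool's axes as they then stand; what a row does not reach is not made up. A row lasts 1/12 s, in which the tool goes at most 41.7 mm and 7.16 degrees, less where a joint would pass 70% of its speed; a pose out of reach is approached as far as the arm can. A call is refused whole if a number of a shift passes 0.0417 or a number of a turn 0.125, either way. A call with a gripper value outside its range is refused whole. The fingers move at their own pace and stop on an object; FORCE is the grip in N (left out, the last holds). Time passes only in rows, so rows that do not move let the fingers close. It gives the time, the measured TCP pose, the force, the opening and the grip force at its end, in the units of the state.
- get_state(): the state, without advancing time (a new reading comes with each control period).
- snapshot(name): name is "scene" or "top" or "wrist"; returns (picture, depth): 400x640x3 uint8, red, green, blue; 400x640 float32, m along the optical axis (not along the pixel's ray), 0 where there is no reading.
- camera_model(name): a dict with "intrinsics" (3x3 intrinsics, pixels), "view" (4x4, takes a point from world to camera coordinates). Camera axes: x right, y down, z forward; pixel columns grow to the right and rows downward; lengths in m; the calibration is good to about 2 mm. A picture is of the moment at which its call begins: read the wrist's pose just before it. camera_model takes no time and is no camera call; for the wrist camera it gives the pose at the moment of the call.
- r.finish_job(): hands the job in; it is judged then, once.
The state is a dict: "clock": time; "q": joint angles; "qd": joint speeds; "joint_torque": joint torques, N m; "tool_pos": TCP position; "eef_rot": TCP orientation; "contact_force": force on the tool from outside, world axes, zero at the start; "moment": the same for the moment, N m; "opening": opening from 0.0 (shut) to 1.0 (fully open); "finger_force": force on a finger pad.
Only numpy, scipy, OpenCV 4.12 (cv2) and the standard library are available. Lean on these libraries where they do the work, as an engineer would, in place of code of your own. Each camera call takes 0.05 s, during which the arm holds its last target. There are 200 camera calls.

## Working session

There is one attempt and no reset: what is moved stays moved. The work goes in short steps, Python scripts to look and compute and a shell command to move; the robot and the scene stay as the last step left them, time stands still between calls to the robot, and variables do not carry over. Pictures are saved under pics/ and viewed, at most 11 in all, crops included, and the job is handed in when it is done.

```bash
ls; mkdir -p pics; python3 - <<'E'
from plant import get_state, snapshot, camera_model, r
import cv2, numpy as np
print(get_state())
for n in ("top","scene"):
    p,d=snapshot(n); cv2.imwrite(f"pics/{n}0.png",p[:,:,::-1]); np.save(f"{n}0d.npy",d); m=camera_model(n); print(n,m["intrinsics"],np.round(m["view"],4))
E
```

```text
pics
{'clock': 0.0, 'q': array([-1.27019285,  0.68994647, -0.19449817,  1.56636644,  0.15727159,
        0.90253342, -0.2150808 ]), 'qd': array([ 0.00080687,  0.00072563, -0.00052767, -0.00019561, -0.00098756,
        0.00038245,  0.00040348]), 'joint_torque': array([ 4.48034225e-04, -5.27566302e+01, -1.26707789e+00, -1.53426486e+01,
       -5.26687992e-02,  6.73196657e-03,  1.79823228e-04]), 'tool_pos': array([0.16465292, 0.60219905, 0.21542713]), 'eef_rot': array([ 1.32968438e-01,  9.91119833e-01, -9.31129938e-04, -5.76122893e-05]), 'contact_force': array([-0.21549784,  1.03616918, -0.0337073 ]), 'moment': array([0.00678573, 0.04139017, 0.00918174]), 'finger_force': 0.0, 'opening': 1.0019875029913812}
top [[368.20154604   0.         317.92610158]
 [  0.         368.20154604 201.55942433]
 [  0.           0.           1.        ]] [[ 0.0211 -0.9997 -0.011  -0.0833]
 [-0.9944 -0.0198 -0.1041  0.4975]
 [ 0.1038  0.0132 -0.9945  1.12  ]
 [ 0.      0.      0.      1.    ]]
scene [[464.66382149   0.         321.26055426]
 [  0.         464.66382149 198.40201419]
 [  0.           0.           1.        ]] [[ 0.8944  0.4469 -0.019  -0.3946]
 [ 0.3129 -0.6554 -0.6874 -0.1564]
 [-0.3196  0.6089 -0.726   1.7455]
 [ 0.      0.      0.      1.    ]]
```

View pics/top0.png

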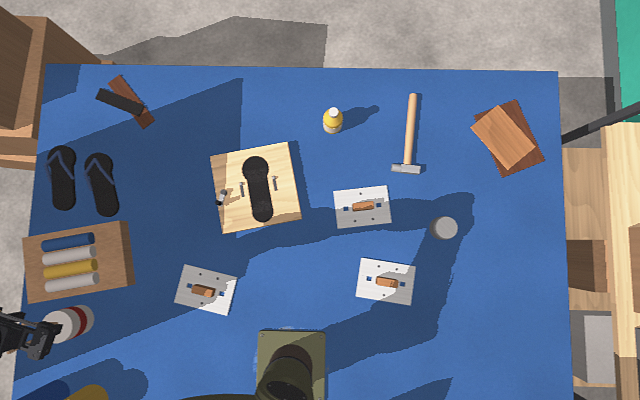

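View pics/scene0.png

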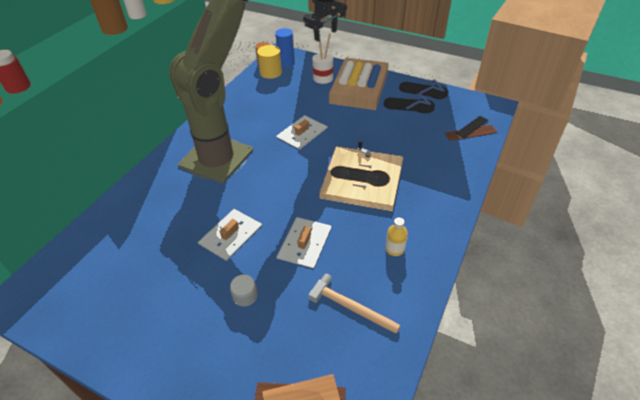

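The top view shows three plates, at (362,206), (386,281) and (205,289). The jig is at (256,187) with its keeper at (222,196), and the glue is at (333,120). The mallet is at (410,140) and the tin at (445,228). The gripper sits at the left edge. Next I measure these positions.

```bash
cat > h.py <<'E'
from plant import get_state, snapshot, camera_model, r
import cv2, numpy as np
from scipy.spatial.transform import Rotation as R
def cast(m,uv,z):
    uv=np.atleast_2d(np.asarray(uv,float)); V=m["view"]; Rm=V[:3,:3]; c=-Rm.T@V[:3,3]
    d=np.c_[uv,np.ones(len(uv))]@np.linalg.inv(m["intrinsics"]).T@Rm
    return c+d*((z-c[2])/d[:,2])[:,None]
def proj(m,p):
    q=np.atleast_2d(p)@m["view"][:3,:3].T+m["view"][:3,3]; q=q@m["intrinsics"].T; return q[:,:2]/q[:,2:]
def rect(m,mask,z):
    c=max(cv2.findContours(mask,cv2.RETR_EXTERNAL,cv2.CHAIN_APPROX_NONE)[0],key=cv2.contourArea)
    w=cast(m,c[:,0,:],z)[:,:2]
    (x,y),(a,b),t=cv2.minAreaRect((w*1000).astype(np.float32))
    if a>b: a,b,t=b,a,t+90   # t: direction of the SHORT side
    return x/1000,y/1000,a,b,(t+90)%180-90
E
python3 - <<'E'
from h import *
m=camera_model("top"); im=cv2.imread("pics/top0.png"); hsv=cv2.cvtColor(im,cv2.COLOR_BGR2HSV)
for n,uv,z in (("t1",(362,206),.04),("t2",(386,281),.04),("t3",(205,289),.04),("glue",(333,120),.1),("tin",(445,227),.06)): print(n,cast(m,uv,z))
def roi(mask,x0,x1,y0,y1):
    o=np.zeros_like(mask); o[y0:y1,x0:x1]=mask[y0:y1,x0:x1]; return cv2.morphologyEx(o,cv2.MORPH_CLOSE,np.ones((5,5)))
notblue=cv2.bitwise_not(cv2.inRange(hsv,(95,90,0),(130,255,255)))
print("tmpl",rect(m,roi(notblue,325,398,178,235),.006))
print("jig",rect(m,roi(notblue,203,310,132,242),.03))
br=cv2.inRange(hsv,(5,90,60),(20,255,255))
print("handle",rect(m,roi(br,340,385,195,218),.042))
cv2.imwrite("pics/jigcrop.png",cv2.resize(im[130:245,195:400],None,fx=3.9,fy=3.9,interpolation=cv2.INTER_CUBIC))
E
```

```text
t1 [[ 0.48657841 -0.20859446  0.04      ]]
t2 [[ 0.26223853 -0.28238434  0.04      ]]
t3 [[0.22648042 0.26066174 0.04      ]]
glue [[ 0.73613389 -0.11379289  0.1       ]]
tin [[ 0.42671811 -0.45430445  0.06      ]]
tmpl (0.48875, -0.21206773376464844, 121.4511489868164, 174.2935333251953, 7.693174362182617)
jig (0.5401507568359375, 0.12621632385253906, 252.25682067871094, 257.20062255859375, 12.07155990600586)
handle (0.487513427734375, -0.2103262176513672, 24.05104637145996, 64.14688873291016, 7.516086101531982)
```

View pics/jigcrop.png

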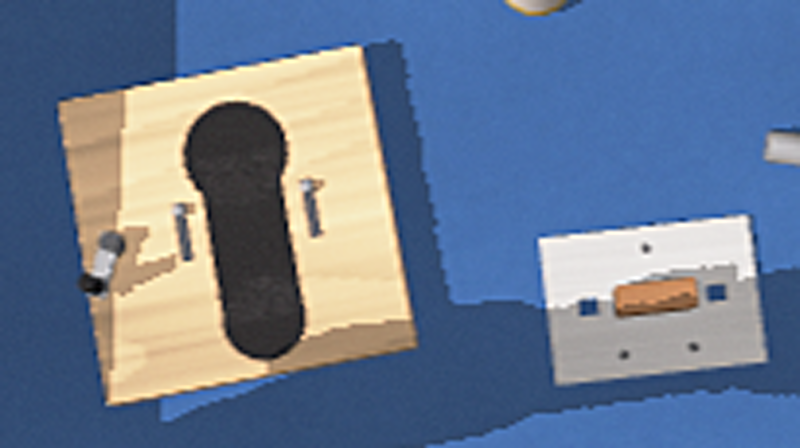

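The template meant is the one at (0.488,-0.210), the farthest from the base. The crop shows the studs near (182,210) and (312,185), and the keeper pointing down-left from about (115,242). Next I look at the jig from the wrist.

```bash
cat >> h.py <<'E'
def to(p=None,yaw_y=None):
    "shift in tool axes to world point p; turn about tool z to bring tool y to world angle yaw_y (deg)"
    s=get_state(); T=R.from_quat(s["eef_rot"]); Y=T.apply([0,1,0]); Z=T.apply([0,0,1])
    print("clock %.2f pos %s yawY %.2f tilt %s F %s q7 %.2f open %.3f ff %.1f"%(s["clock"],np.round(s["tool_pos"],4),np.degrees(np.arctan2(Y[1],Y[0])),np.round(Z[:2],4),np.round(s["contact_force"],2),s["q"][6],s["opening"],s["finger_force"]))
    if p is not None: print(" shift",np.round(T.inv().apply(np.array(p)-s["tool_pos"]),4))
    if yaw_y is not None: print(" turn z",round(-np.radians((yaw_y-np.degrees(np.arctan2(Y[1],Y[0]))+90)%180-90),4))
E
python3 - <<'E'
from h import *
s=get_state(); V=camera_model("wrist")["view"]; T=R.from_quat(s["eef_rot"])
c=-V[:3,:3].T@V[:3,3]; print("cam in tool",T.inv().apply(c-s["tool_pos"]),"axes",np.round(T.inv().apply(V[:3,:3]),3), camera_model("wrist")["intrinsics"][0])
to([.50,.12,.28],10)
E
```

```text
cam in tool [ 0.0758772   0.00071361 -0.16779909] axes [[ 0.001  1.    -0.001]
 [-0.955  0.001 -0.297]
 [-0.297  0.001  0.955]] [284.26578108   0.         321.44873692]
clock 0.10 pos [0.1646 0.6023 0.2155] yawY 74.72 tilt [-0.0004 -0.0017] F [-0.58 -0.12  0.55] q7 -0.22 open 1.001 ff 0.0
 shift [-0.4506 -0.377  -0.0639]
 turn z 1.1296
```

```bash
python3 -m inch '1 -.02 -.0138 -.0028 0 0 0;1 -.0275 -.019 -.0038 0 0 0;1 -.0275 -.019 -.0038 0 0 0;1 -.0275 -.019 -.0038 0 0 0;1 -.0275 -.019 -.0038 0 0 0;1 -.0275 -.019 -.0038 0 0 0;1 -.0275 -.019 -.0038 0 0 0;1 -.0275 -.019 -.0038 0 0 0;1 -.0275 -.019 -.0038 0 0 0;1 -.0275 -.019 -.0038 0 0 0;1 -.0275 -.019 -.0038 0 0 0;1 -.0275 -.019 -.0038 0 0 0;1 -.0275 -.019 -.0038 0 0 0;1 -.0275 -.019 -.0038 0 0 0;1 -.0275 -.019 -.0038 0 0 0;1 -.0275 -.019 -.0038 0 0 0;1 -.0275 -.019 -.0038 0 0 0;1 -.01 -.007 -.0014 0 0 0;1 0 0 0 0 0 0' && python3 -m inch '1 0 0 0 0 0 .113;1 0 0 0 0 0 .113;1 0 0 0 0 0 .113;1 0 0 0 0 0 .113;1 0 0 0 0 0 .113;1 0 0 0 0 0 .113;1 0 0 0 0 0 .113;1 0 0 0 0 0 .113;1 0 0 0 0 0 .113;1 0 0 0 0 0 .113;1 0 0 0 0 0 0;1 0 0 0 0 0 0'; python3 - <<'E'
from h import *
m=camera_model("wrist"); p,d=snapshot("wrist"); cv2.imwrite("pics/w1.png",p[:,:,::-1]); np.savez("w1.npz",d=d,V=m["view"],K=m["intrinsics"]); to()
E
```

```text
clock: 1.68
tool_pos: [0.5346, 0.1617, 0.2809]
eef_rot: [0.136, 0.991, -0.001, 0.001]
contact_force: [-0.7, -0.2, 0.1]
opening: 1.008
finger_force: 0.0
clock: 2.68
tool_pos: [0.5312, 0.1675, 0.2809]
eef_rot: [0.641, 0.768, -0.0, -0.001]
contact_force: [0.2, 0.3, -0.5]
opening: 1.001
finger_force: 0.0
clock 2.73 pos [0.5315 0.1671 0.281 ] yawY 10.27 tilt [-0.001   0.0005] F [ 0.29 -0.29  0.08] q7 -0.16 open 1.000 ff 0.0
```

View pics/w1.png

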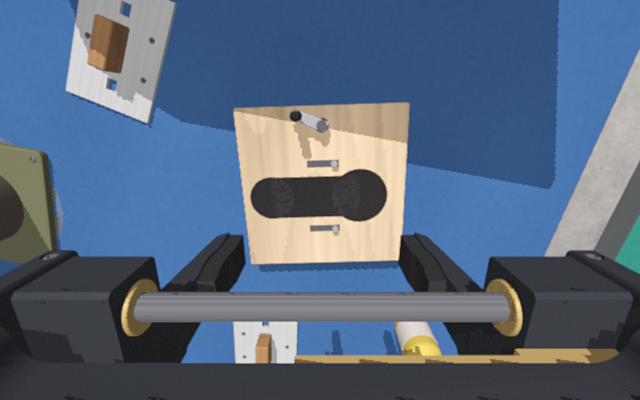

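The wrist view shows the whole jig, with corners near (235,108), (409,103), (403,262) and (250,264). The studs are near (335,164) and (335,229), with shadows to their left. The keeper pivot is near (321,125) and the pin near (295,116). I now fit the outline, studs and keeper.

```bash
python3 - <<'E'
from h import *
z=np.load("w1.npz"); m=dict(view=z["V"],intrinsics=z["K"]); im=cv2.imread("pics/w1.png"); hsv=cv2.cvtColor(im,cv2.COLOR_BGR2HSV)
nb=cv2.bitwise_not(cv2.inRange(hsv,(95,90,0),(130,255,255)))
o=np.zeros_like(nb); o[90:262,220:425]=nb[90:262,220:425]
c=max(cv2.findContours(o,cv2.RETR_EXTERNAL,cv2.CHAIN_APPROX_NONE)[0],key=cv2.contourArea)[:,0,:]
w=cast(m,c,.03)[:,:2]
# edges: split by image side
def edge(sel): 
    vx,vy,x,y=cv2.fitLine(w[sel].astype(np.float32),cv2.DIST_HUBER,0,.001,.001).ravel(); return np.array([x,y]),np.array([vx,vy])
u,v=c[:,0],c[:,1]
E={}
E["+y"]=edge((v<112)&(u>250)&(u<400)); E["-x"]=edge((u<252)&(v>115)&(v<250)); E["+x"]=edge((u>400)&(v>115)&(v<250))
for k,(p,d) in E.items(): print(k,p.round(4),round(np.degrees(np.arctan2(d[1],d[0])),2))
def X(a,b): return a[0]+a[1]*np.linalg.solve(np.c_[a[1],-b[1]],b[0]-a[0])[0]
a,b=X(E["+y"],E["-x"]),X(E["+y"],E["+x"]); print("width",np.linalg.norm(a-b))
yaw=np.arctan2(*(b-a)[::-1]); ex=np.array([np.cos(yaw),np.sin(yaw)]); ey=np.array([-ex[1],ex[0]])
O=(a+b)/2-.135*ey; print("yaw",np.degrees(yaw),"O",O)
for n,uv,h in (("studL",(335,164),.039),("studR",(335,229),.039),("pivot",(321,125),.0465),("pin",(295,116),.0805)):
    P=cast(m,uv,h)[0,:2]; print(n,P.round(4),"jig",((P-O)@np.c_[ex,ey]).round(4))
cv2.imwrite("pics/w1c.png",cv2.resize(im[95:265,230:415],None,fx=3.5,fy=3.5,interpolation=cv2.INTER_CUBIC))
E
```

```text
+y [0.5223 0.25  ] 12.16
-x [0.4183 0.1137] -77.87
+x [0.6635 0.1575] -77.94
width 0.24910642
yaw 12.161226 O [0.54508936 0.11684798]
studL [0.5518 0.1712] jig [0.018  0.0518]
studR [0.5717 0.0705] jig [ 0.0162 -0.0509]
pivot [0.5218 0.2222] jig [-0.0006  0.1079]
pin [0.4877 0.2289] jig [-0.0325  0.1216]
```

View pics/w1c.png

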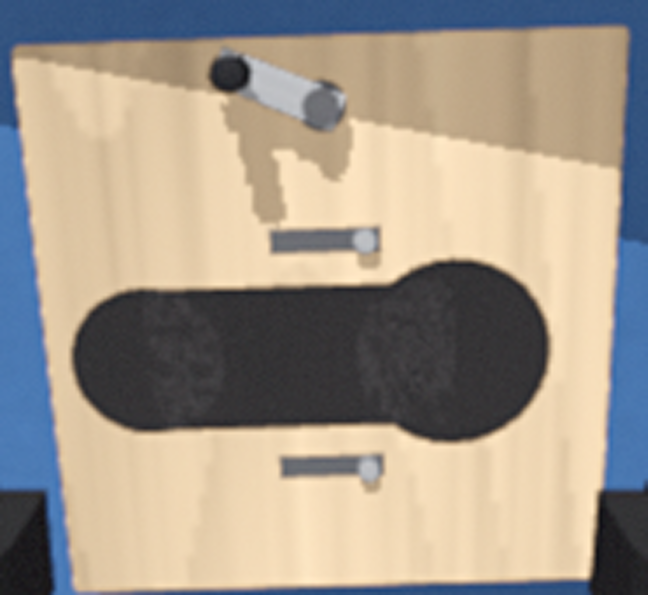

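The studs sit at about jig x=+16.5 mm, at the ends of their slots. The keeper is at about -0.40 rad. Next, over to the template.

```bash
python3 -m inch '1 -.0128 -.0042 .0012 0 0 0;1 -.0258 -.0083 .0025 0 0 0;1 -.0258 -.0083 .0025 0 0 0;1 -.0258 -.0083 .0025 0 0 0;1 -.0258 -.0083 .0025 0 0 0;1 -.0258 -.0083 .0025 0 0 0;1 -.0258 -.0083 .0025 0 0 0;1 -.0258 -.0083 .0025 0 0 0;1 -.0258 -.0083 .0025 0 0 0;1 -.0258 -.0083 .0025 0 0 0;1 -.0258 -.0083 .0025 0 0 0;1 -.0258 -.0083 .0025 0 0 0;1 -.0128 -.0042 .0012 0 0 .046;1 0 0 0 0 0 0;1 0 0 0 0 0 0'; python3 - <<'E'
from h import *
m=camera_model("wrist"); p,d=snapshot("wrist"); im=p[:,:,::-1].copy(); cv2.imwrite("pics/w2.png",im); to()
hsv=cv2.cvtColor(im,cv2.COLOR_BGR2HSV)
u0,v0=proj(m,[.488,-.21,.03])[0].astype(int); print(u0,v0)
nb=cv2.bitwise_not(cv2.inRange(hsv,(95,90,0),(130,255,255))); br=cv2.inRange(hsv,(5,90,60),(20,255,255))
for n,k,h,a,b in (("plate",nb,.006,75,95),("handle",br,.042,40,45)):
    o=np.zeros_like(k); o[max(0,v0-b):v0+b,u0-a:u0+a]=k[max(0,v0-b):v0+b,u0-a:u0+a]; print(n,rect(m,cv2.morphologyEx(o,cv2.MORPH_OPEN,np.ones((3,3))),h))
cv2.imwrite("pics/w2c.png",cv2.resize(im[max(0,v0-110):v0+110,u0-130:u0+130],None,fx=2.5,fy=2.5))
E
```

```text
clock: 3.98
tool_pos: [0.4876, -0.1561, 0.2512]
eef_rot: [0.661, 0.751, 0.0, -0.0]
contact_force: [0.6, 0.7, -0.1]
opening: 1.002
finger_force: 0.0
clock 4.03 pos [ 0.4881 -0.1548  0.2513] yawY 7.44 tilt [0.0001 0.0014] F [-0.52  1.   -0.13] q7 0.41 open 0.998 ff 0.0
315 203
plate (0.4897330017089844, -0.2095545196533203, 122.40023803710938, 171.97946166992188, 7.588840961456299)
handle (0.4890263977050781, -0.20602169799804687, 20.031064987182617, 67.79580688476562, 7.313961982727051)
```

View pics/w2c.png

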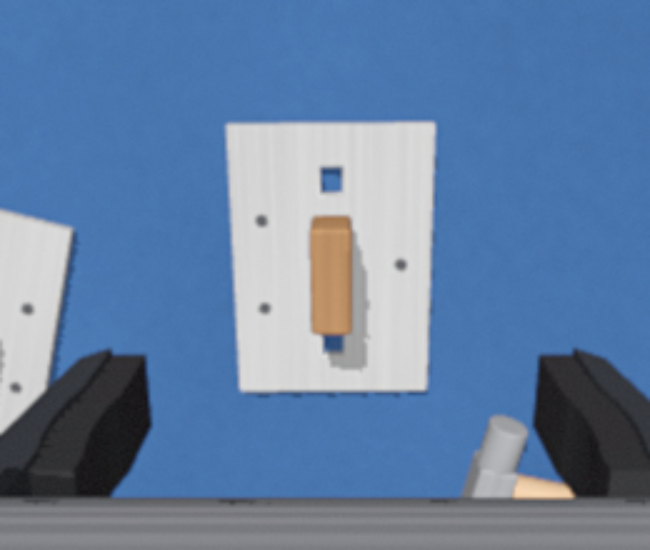

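The plate is clear and centred at (0.4897,-0.2096), yaw 7.6°. In the crop its handle is at (331,275) and its holes at (331,180) and (333,343). Descending to grasp it.

```bash
python3 -m inch '1 -.0109 -.0011 .010 0 0 0;1 -.0109 -.0011 .02 0 0 0;1 -.0109 -.0011 .025 0 0 0;1 -.0109 -.0011 .025 0 0 0;1 -.0109 -.0011 .025 0 0 0;1 0 0 .025 0 0 0;1 0 0 .025 0 0 0;1 0 0 .025 0 0 0;1 0 0 .02 0 0 0;1 0 0 .015 0 0 0;1 0 0 .01 0 0 0;1 0 0 .004 0 0 0;1 0 0 0 0 0 0;1 0 0 0 0 0 0' 35; python3 -c "
from h import *
to([.4897,-.2096,.022],7.59)"
```

```text
clock: 5.2
tool_pos: [0.4899, -0.2109, 0.0226]
eef_rot: [0.66, 0.751, 0.0, 0.0]
contact_force: [-0.7, 0.4, 0.6]
opening: 1.002
finger_force: 0.0
clock 5.20 pos [ 0.4899 -0.2109  0.0226] yawY 7.37 tilt [ 0.0008 -0.0001] F [-0.7   0.39  0.58] q7 0.52 open 1.002 ff 0.0
 shift [ 0.0013 -0.      0.0006]
 turn z -0.0038
```

```bash
python3 -m inch '-1 .001 0 0 0 0 0;-1 0 0 0 0 0 0;-1 0 0 0 0 0 0;-1 0 0 0 0 0 0;-1 0 0 0 0 0 0;-1 0 0 0 0 0 0;-1 0 0 0 0 0 0;-1 0 0 0 0 0 0;-1 0 0 0 0 0 0;-1 0 0 0 0 0 0' 35;  python3 -m inch '-1 0 0 -.005 0 0 0;-1 0 0 -.015 0 0 0;-1 0 0 -.025 0 0 0;-1 0 0 -.025 0 0 0;-1 0 0 -.025 0 0 0;-1 0 0 -.015 0 0 0;-1 0 0 0 0 0 0;-1 0 0 0 0 0 0;-1 0 0 0 0 0 0'; python3 -c "
from h import *
yaw=np.radians(12.16);ex=np.array([np.cos(yaw),np.sin(yaw)])
P=np.array([.5451,.1168])-.025*ex; print(P)
to([*P,.132],12.16)"
```

```text
clock: 6.03
tool_pos: [0.4892, -0.21, 0.0222]
eef_rot: [0.66, 0.751, 0.0, -0.0]
contact_force: [-0.1, -0.2, 0.0]
opening: 0.268
finger_force: 0.0
clock: 6.78
tool_pos: [0.4887, -0.2098, 0.1317]
eef_rot: [0.66, 0.751, -0.0, -0.001]
contact_force: [0.5, -0.2, 0.4]
opening: 0.003
finger_force: 0.0
[0.52066092 0.11153394]
clock 6.78 pos [ 0.4887 -0.2098  0.1317] yawY 7.34 tilt [-0.0011  0.0006] F [ 0.46 -0.2   0.36] q7 0.51 open 0.003 ff 0.0
 shift [ 3.146e-01  7.270e-02 -1.000e-04]
 turn z -0.0841
```

The fingers were still closing when I lifted, so the grasp came away empty. Reopen and measure again.

```bash
python3 -m inch '1 .018 0 -.04 0 0 0;1 .018 0 -.04 0 0 0;1 .018 0 -.04 0 0 0;1 0 0 0 0 0 0;1 0 0 0 0 0 0;1 0 0 0 0 0 0;1 0 0 0 0 0 0;1 0 0 0 0 0 0;1 0 0 0 0 0 0;1 0 0 0 0 0 0;1 0 0 0 0 0 0;1 0 0 0 0 0 0;1 0 0 0 0 0 0;1 0 0 0 0 0 0'; python3 - <<'E'
from h import *
m=camera_model("wrist"); p,d=snapshot("wrist"); im=p[:,:,::-1].copy(); cv2.imwrite("pics/w3.png",im)
hsv=cv2.cvtColor(im,cv2.COLOR_BGR2HSV)
u0,v0=proj(m,[.488,-.21,.03])[0].astype(int); print(u0,v0)
k=cv2.bitwise_not(cv2.inRange(hsv,(95,90,0),(130,255,255)))
a,b=75,95
o=np.zeros_like(k); o[max(0,v0-b):v0+b,u0-a:u0+a]=k[max(0,v0-b):v0+b,u0-a:u0+a]; x=rect(m,cv2.morphologyEx(o,cv2.MORPH_OPEN,np.ones((3,3))),.006); print(x)
to([x[0],x[1],.021],x[4])
E
```

```text
clock: 7.95
tool_pos: [0.4827, -0.1592, 0.2463]
eef_rot: [0.66, 0.751, 0.0, -0.0]
contact_force: [0.5, -0.6, 0.5]
opening: 0.997
finger_force: 0.0
319 202
(0.4895966796875, -0.20982977294921876, 122.18474578857422, 171.5524444580078, 7.508741855621338)
clock 8.00 pos [ 0.4828 -0.1592  0.2463] yawY 7.34 tilt [0.0002 0.    ] F [ 0.23 -0.23 -0.29] q7 0.42 open 1.002 ff 0.0
 shift [-5.110e-02  2.000e-04  2.253e-01]
 turn z -0.003
```

The template has not moved. Try again with a longer close.

```bash
python3 -m inch '1 -.0102 0 .010 0 0 0;1 -.0102 0 .02 0 0 0;1 -.0102 0 .025 0 0 0;1 -.0102 0 .025 0 0 0;1 -.0102 0 .025 0 0 0;1 0 0 .025 0 0 0;1 0 0 .025 0 0 0;1 0 0 .025 0 0 0;1 0 0 .02 0 0 0;1 0 0 .015 0 0 0;1 0 0 .008 0 0 0;1 0 0 .002 0 0 0;1 0 0 0 0 0 0;1 0 0 0 0 0 0' 35; python3 -m inch '-1 0 0 0 0 0 0;-1 0 0 0 0 0 0;-1 0 0 0 0 0 0;-1 0 0 0 0 0 0;-1 0 0 0 0 0 0;-1 0 0 0 0 0 0;-1 0 0 0 0 0 0;-1 0 0 0 0 0 0;-1 0 0 0 0 0 0;-1 0 0 0 0 0 0;-1 0 0 0 0 0 0;-1 0 0 0 0 0 0;-1 0 0 0 0 0 0;-1 0 0 0 0 0 0;-1 0 0 0 0 0 0' 35; python3 -c "
from h import *
to([.4896,-.2098,.021])"
```

```text
clock: 9.17
tool_pos: [0.4897, -0.2102, 0.0218]
eef_rot: [0.661, 0.751, 0.0, 0.001]
contact_force: [-0.4, 0.2, -0.1]
opening: 0.999
finger_force: 0.0
clock: 10.42
tool_pos: [0.4892, -0.2097, 0.0213]
eef_rot: [0.66, 0.751, 0.0, -0.0]
contact_force: [0.4, 0.5, -0.1]
opening: 0.001
finger_force: 0.0
clock 10.42 pos [ 0.4892 -0.2097  0.0213] yawY 7.33 tilt [-0.      0.0001] F [ 0.45  0.54 -0.12] q7 0.53 open 0.001 ff 0.0
 shift [-0.0001  0.0004  0.0003]
```

```bash
python3 - <<'E'
from h import *
p,d=snapshot("wrist"); q,_=snapshot("scene")
a=p[:,:,::-1]; b=cv2.resize(q[170:330,190:400,::-1],None,fx=2.5,fy=2.5)
cv2.imwrite("pics/w4.png",np.hstack([cv2.resize(a[:, 120:520],(270,400*270//400+130))[:400],b]) )
E
```

```text
(no output)
```

View pics/w4.png

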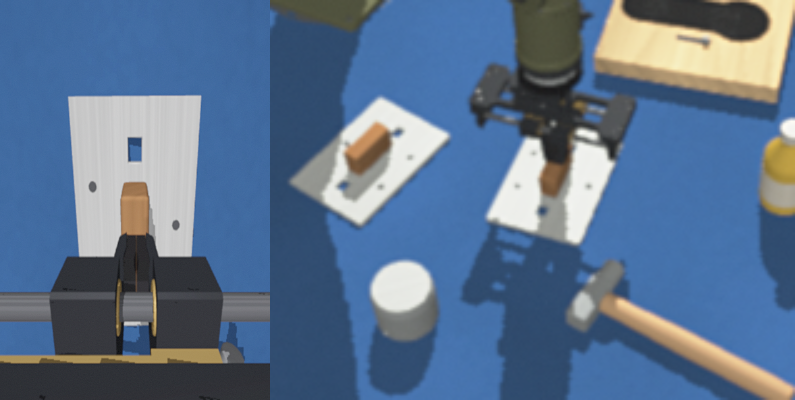

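The picture shows the handle between the fingers, although the opening reads 0. A small lift will test the hold.

```bash
python3 -m inch '-1 0 0 0 0 0 0;-1 0 0 0 0 0 0' 35; python3 -m inch '-1 0 0 -.005 0 0 0;-1 0 0 -.005 0 0 0;-1 0 0 -.005 0 0 0;-1 0 0 0 0 0 0;-1 0 0 0 0 0 0;-1 0 0 0 0 0 0;-1 0 0 0 0 0 0'; python3 - <<'E'
from h import *
to(); s=get_state(); print(s["contact_force"],s["moment"],s["joint_torque"])
im=snapshot("wrist")[0]; a=cv2.imread("pics/w4.png")
cv2.imwrite("pics/w5.png",cv2.resize(im[100:340,200:440,::-1],None,fx=2.4,fy=2.4))
E
```

```text
clock: 10.68
tool_pos: [0.4892, -0.2098, 0.0213]
eef_rot: [0.66, 0.751, 0.0, -0.0]
contact_force: [-1.2, -0.0, -1.4]
opening: 0.007
finger_force: 0.0
clock: 11.27
tool_pos: [0.4891, -0.2097, 0.0362]
eef_rot: [0.66, 0.751, 0.0, -0.0]
contact_force: [0.0, 0.4, 0.5]
opening: 0.008
finger_force: 0.0
clock 11.27 pos [ 0.4891 -0.2097  0.0362] yawY 7.34 tilt [-0.0002  0.0002] F [0.05 0.36 0.48] q7 0.53 open 0.008 ff 0.0
[0.04792927 0.36199625 0.47793437] [-0.10319253  0.02970313 -0.01004465] [ 8.59608099e-04 -5.06070471e+01  1.88710280e+00 -5.84885985e+00
 -1.39658633e-02  5.03028394e-02 -8.09254334e-05]
```

View pics/w5.png

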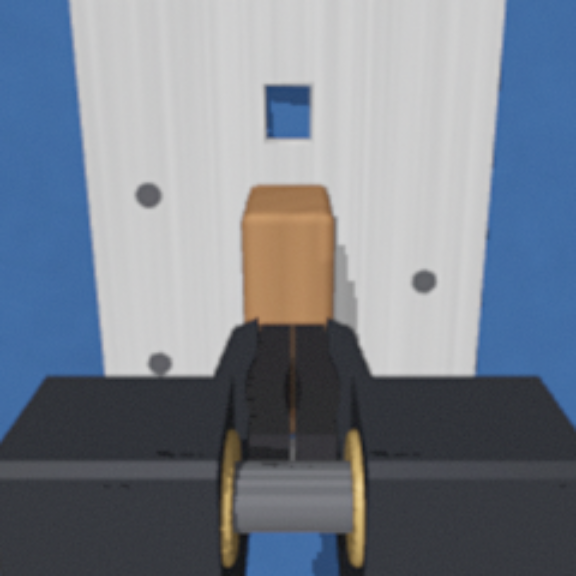

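The fingers are fully shut and overlap the handle in the view, so they closed above it or somewhere other than reported. Depth will give the real heights.

```bash
python3 - <<'E'
from h import *
print(r.nose_length,[x for x in dir(r) if x[0]!='_'])
def pts(n):
    m=camera_model(n); p,d=snapshot(n); v,u=np.mgrid[:400,:640]; V=m["view"]
    c=np.stack([u,v,np.ones_like(u)],-1)@np.linalg.inv(m["intrinsics"]).T*d[...,None]
    return (c-V[:3,3])@V[:3,:3],p,d,m
W,p,d,m=pts("wrist")
# crop coordinates -> full: 200+u/2.4, 100+v/2.4
for n,(u,v) in dict(handle=(290,270),plate=(190,150),bench=(40,100),hole=(288,115),fing=(265,380),fingtip=(335,335),fing2=(320,380),rod=(295,495)).items():
    a,b=int(200+u/2.4),int(100+v/2.4); print(n,a,b,W[b,a].round(4),d[b,a].round(4))
for n in("scene","top"):
    W,p,d,m=pts(n); s=get_state()["tool_pos"]
    uv=proj(m,[s,s-[0,0,-.011],[.489,-.21,.042]]).round(1); print(n,uv)
    u,v=uv[0].astype(int); print(W[v-14:v+15:4,u-8:u+9:4].round(3)[...,2] if n=="scene" else W[v-8:v+9:2,u-8:u+9:2,2].round(3))
E
```

```text
0.011 ['Unreachable', 'finish_job', 'nose_length']
handle 320 212 [ 0.4871 -0.1929  0.0416] 0.1728
plate 279 162 [ 0.4551 -0.1729  0.0043] 0.2014
bench 216 141 [ 0.4088 -0.1647 -0.0009] 0.2021
hole 320 147 [ 4.827e-01 -1.593e-01 -3.000e-04] 0.2028
fing 310 258 [ 0.4836 -0.2012  0.0836] 0.1349
fingtip 339 239 [ 0.4979 -0.1972  0.0674] 0.1498
fing2 333 258 [ 0.4943 -0.1995  0.0842] 0.1343
rod 322 306 [ 0.4801 -0.1334  0.2039] 0.0
scene [[304.6 233.8]
 [304.4 231.5]
 [304.4 232.6]]
[[0.136 0.134 0.144 0.145 0.127]
 [0.007 0.099 0.135 0.137 0.008]
 [0.003 0.078 0.081 0.08  0.005]
 [0.006 0.062 0.064 0.04  0.007]
 [0.004 0.041 0.038 0.034 0.009]
 [0.    0.04  0.042 0.019 0.005]
 [0.006 0.032 0.036 0.001 0.004]
 [0.007 0.008 0.013 0.005 0.01 ]]
top [[362.2 205.3]
 [362.6 205. ]
 [362.5 205.2]]
[[0.733 0.752 0.752 0.751 0.751 0.751 0.751 0.751 0.749]
 [0.753 0.754 0.753 0.754 0.752 0.753 0.752 0.751 0.752]
 [0.753 0.754 0.753 0.753 0.754 0.754 0.752 0.753 0.753]
 [0.756 0.754 0.755 0.754 0.753 0.754 0.753 0.754 0.752]
 [0.755 0.755 0.754 0.756 0.756 0.756 0.756 0.754 0.755]
 [0.756 0.755 0.756 0.755 0.755 0.756 0.756 0.756 0.756]
 [0.756 0.756 0.757 0.757 0.755 0.756 0.756 0.755 0.757]
 [0.755 0.757 0.756 0.758 0.755 0.756 0.757 0.756 0.757]
 [0.757 0.756 0.755 0.757 0.757 0.756 0.756 0.757 0.757]]
```

```bash
cat >> h.py <<'E'
def pts(n):
    m=camera_model(n); p,d=snapshot(n); v,u=np.mgrid[:400,:640]; V=m["view"]
    c=np.stack([u,v,np.ones_like(u)],-1)@np.linalg.inv(m["intrinsics"]).T*d[...,None]
    return (c-V[:3,3])@V[:3,:3],p,d,m
def tips():
    s=get_state(); T=R.from_quat(s["eef_rot"])
    for n in ("wrist","scene"):
        W,p,d,m=pts(n); L=T.inv().apply((W-s["tool_pos"]).reshape(-1,3)).reshape(W.shape)
        k=(d>0)&(p.max(2)<75)&(np.abs(L[...,0])<.025)&(np.abs(L[...,1])<.065)&(W[...,2]>.012)
        q=L[k]; print(n,k.sum(),"max tool z",np.sort(q[:,2])[-1:-120:-12].round(4))
        b=q[q[:,2]>np.quantile(q[:,2],.9)]; print("  tip region x,y min/max",b.min(0).round(4),b.max(0).round(4))
E
python3 - <<'E'
from h import *
tips(); to()
E
```

```text
wrist 30486 max tool z [-0.0222 -0.0237 -0.0242 -0.0247 -0.025  -0.0254 -0.0258 -0.0262 -0.0267
 -0.0271]
  tip region x,y min/max [-0.0105 -0.014  -0.0986] [ 0.0121  0.016  -0.0222]
scene 1237 max tool z [-0.0254 -0.0375 -0.0428 -0.048  -0.0529 -0.0637 -0.0746 -0.1029 -0.1061
 -0.1084]
  tip region x,y min/max [-0.0243 -0.029  -0.1108] [ 0.0109  0.0322 -0.0254]
clock 11.57 pos [ 0.4891 -0.2097  0.0361] yawY 7.34 tilt [-0.0003  0.0002] F [-0.47 -0.96 -0.59] q7 0.53 open 0.007 ff 0.0
```

Both cameras put the fingertips about 33 mm behind where the stated tool length places them. So they shut just above the handle. I open and re-check the tips before going lower.

```bash
python3 -m inch '1 0 0 -.03 0 0 0;1 0 0 0 0 0 0;1 0 0 0 0 0 0;1 0 0 0 0 0 0;1 0 0 0 0 0 0;1 0 0 0 0 0 0;1 0 0 0 0 0 0;1 0 0 0 0 0 0;1 0 0 0 0 0 0;1 0 0 0 0 0 0;1 0 0 0 0 0 0;1 0 0 0 0 0 0;1 0 0 0 0 0 0;1 0 0 0 0 0 0'; python3 - <<'E'
from h import *
tips(); to()
W,p,d,m=pts("scene")
s=get_state(); T=R.from_quat(s["eef_rot"]); L=T.inv().apply((W-s["tool_pos"]).reshape(-1,3)).reshape(W.shape)
k=(d>0)&(np.abs(L[...,0])<.012)&(np.abs(np.abs(L[...,1])-.05)<.015)&(W[...,2]>.02)
print(np.sort(L[k][:,2])[-1:-60:-6].round(4))
E
```

```text
clock: 12.73
tool_pos: [0.4892, -0.2098, 0.0663]
eef_rot: [0.66, 0.751, 0.0, -0.0]
contact_force: [-0.3, -0.4, 0.0]
opening: 0.998
finger_force: 0.0
wrist 36435 max tool z [-0.0216 -0.0225 -0.023  -0.0233 -0.0237 -0.024  -0.0242 -0.0242 -0.0246
 -0.0248]
  tip region x,y min/max [-0.0085 -0.0587 -0.0592] [ 0.0118  0.0606 -0.0216]
scene 1040 max tool z [-0.0265 -0.0328 -0.0399 -0.047  -0.0524 -0.0576 -0.0641 -0.0734 -0.1074
 -0.1096]
  tip region x,y min/max [-0.0239 -0.0644 -0.1087] [ 0.0145  0.0597 -0.0265]
clock 12.83 pos [ 0.4892 -0.2097  0.0663] yawY 7.34 tilt [0.0001 0.0001] F [0.27 0.16 0.47] q7 0.53 open 1.002 ff 0.0
[-0.0194 -0.0243 -0.0269 -0.031  -0.0339 -0.0385 -0.0401 -0.0427 -0.0453
 -0.0489]
```

```bash
python3 -m inch '1 0 0 .015 0 0 0;1 0 0 .02 0 0 0;1 0 0 .015 0 0 0;1 0 0 .01 0 0 0;1 0 0 .008 0 0 0;1 0 0 .004 0 0 0;1 0 0 .002 0 0 0;1 0 0 0 0 0 0' 35; python3 -m inch '-1 0 0 0 0 0 0;-1 0 0 0 0 0 0;-1 0 0 0 0 0 0;-1 0 0 0 0 0 0;-1 0 0 0 0 0 0;-1 0 0 0 0 0 0;-1 0 0 0 0 0 0;-1 0 0 0 0 0 0;-1 0 0 0 0 0 0;-1 0 0 0 0 0 0;-1 0 0 0 0 0 0;-1 0 0 0 0 0 0;-1 0 0 0 0 0 0;-1 0 0 0 0 0 0' 35; python3 -c "
from h import *
to([.4896,-.2098,-.01])"
```

```text
clock: 13.55
tool_pos: [0.4893, -0.2098, -0.0077]
eef_rot: [0.66, 0.751, 0.0, 0.0]
contact_force: [1.3, -0.1, 0.7]
opening: 1.0
finger_force: 0.0
clock: 14.72
tool_pos: [0.4888, -0.2097, -0.0077]
eef_rot: [0.66, 0.751, -0.0, -0.0]
contact_force: [-0.9, -0.2, 0.7]
opening: 0.266
finger_force: 35.0
clock 14.72 pos [ 0.4888 -0.2097 -0.0077] yawY 7.33 tilt [-0.0008  0.0002] F [-0.9  -0.21  0.73] q7 0.53 open 0.266 ff 35.0
 shift [-0.0002  0.0008  0.0023]
```

Gripped at 35 N. Lift and carry to jig x=-25 mm.

```bash
python3 -m inch '-1 0 0 -.005 0 0 0;-1 0 0 -.015 0 0 0;-1 0 0 -.025 0 0 0;-1 0 0 -.025 0 0 0;-1 0 0 -.015 0 0 0;-1 0 0 -.005 0 0 0;-1 0 0 0 0 0 0;-1 0 0 0 0 0 0'; python3 - <<'E'
from h import *
to([.5207,.1115,.082],12.16); im=snapshot("top")[0]; cv2.imwrite("pics/t2.png",im[:,:,::-1])
E
```

```text
clock: 15.38
tool_pos: [0.489, -0.2094, 0.0818]
eef_rot: [0.66, 0.751, 0.0, -0.0]
contact_force: [-0.2, 0.1, -5.1]
opening: 0.27
finger_force: 35.0
clock 15.38 pos [ 0.489  -0.2094  0.0818] yawY 7.35 tilt [-0.0005  0.0005] F [-0.15  0.09 -5.1 ] q7 0.52 open 0.270 ff 35.0
 shift [ 3.142e-01  7.250e-02 -1.000e-04]
 turn z -0.084
```

```bash
python3 -m inch '-1 .0107 .0024 0 0 0 0;-1 .0209 .00483 0 0 0 0;-1 .0209 .00483 0 0 0 0;-1 .0209 .00483 0 0 0 0;-1 .0209 .00483 0 0 0 0;-1 .0209 .00483 0 0 0 0;-1 .0209 .00483 0 0 0 0;-1 .0209 .00483 0 0 0 0;-1 .0209 .00483 0 0 0 0;-1 .0209 .00483 0 0 0 0;-1 .0209 .00483 0 0 0 0;-1 .0209 .00483 0 0 0 0;-1 .0209 .00483 0 0 0 0;-1 .0209 .00483 0 0 0 0;-1 .0209 .00483 0 0 0 0;-1 .0107 .0024 0 0 0 0;-1 0 0 0 0 0 -.042;-1 0 0 0 0 0 -.042;-1 0 0 0 0 0 0;-1 0 0 0 0 0 0'; python3 - <<'E'
from h import *
m=camera_model("wrist"); p,d=snapshot("wrist"); im=p[:,:,::-1].copy(); cv2.imwrite("pics/w6.png",cv2.resize(im,(800,500)))
t=snapshot("top")[0]; cv2.imwrite("pics/t3.png",t[:,:,::-1])
to([.5207,.1115,.082],12.16)
E
```

```text
clock: 17.1
tool_pos: [0.5203, 0.1106, 0.0817]
eef_rot: [0.629, 0.778, -0.001, -0.0]
contact_force: [0.5, -0.0, -4.5]
opening: 0.268
finger_force: 35.0
clock 17.20 pos [0.5206 0.1106 0.082 ] yawY 12.06 tilt [-0.0007 -0.0003] F [-0.09  1.22 -4.46] q7 0.13 open 0.268 ff 35.0
 shift [ 0.0009  0.0003 -0.    ]
 turn z -0.0018
```

View pics/w6.png

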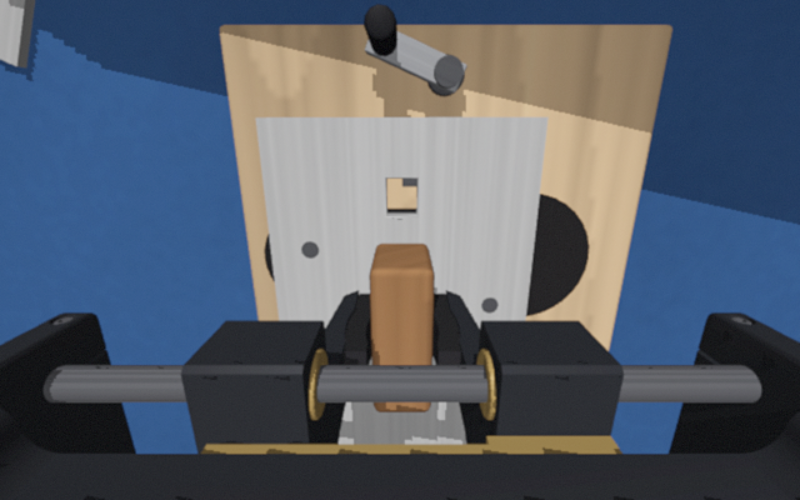

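The template is level over the jig, with its +y edge from (258,118) to (547,118), its hole at (401,194) and the keeper beyond. I check the relative alignment from this same view.

```bash
python3 - <<'E'
from h import *
m=camera_model("wrist"); p=snapshot("wrist")[0]; hsv=cv2.cvtColor(p,cv2.COLOR_RGB2HSV); S,Vv=hsv[...,1],hsv[...,2]
s=get_state(); zt=s["tool_pos"][2]+.0077+.006
k=((S<45)&(Vv>90)).astype(np.uint8)*255; k[:85]=0; k[225:]=0
k=cv2.morphologyEx(k,cv2.MORPH_OPEN,np.ones((5,5)))
c=max(cv2.findContours(k,cv2.RETR_EXTERNAL,cv2.CHAIN_APPROX_NONE)[0],key=cv2.contourArea)[:,0,:]
nb=cv2.bitwise_not(cv2.inRange(hsv,(95,90,0),(130,255,255))); nb[230:]=0; nb[:,:120]=0
cj=max(cv2.findContours(nb,cv2.RETR_EXTERNAL,cv2.CHAIN_APPROX_NONE)[0],key=cv2.contourArea)[:,0,:]
def frame(c,z,half,ylen,vtop,ucut,vr):
    w=cast(m,c,z)[:,:2]; u,v=c.T
    f=lambda sel:cv2.fitLine(w[sel].astype(np.float32),cv2.DIST_HUBER,0,.0005,.001).ravel()
    uc=(u.min()+u.max())/2; t=v<vtop
    top=f(t&(np.abs(u-uc)<ucut)); L=f((u<uc)&(v>vr[0])&(v<vr[1])&(u<uc-ucut)); Rr=f((u>uc)&(v>vr[0])&(v<vr[1])&(u>uc+ucut))
    X=lambda a,b:a[2:]+a[:2]*np.linalg.solve(np.c_[a[:2],-b[:2]],b[2:]-a[2:])[0]
    a,b=X(top,L),X(top,Rr); e=(b-a)/np.linalg.norm(b-a); ey=np.array([-e[1],e[0]])
    print("w",np.linalg.norm(b-a).round(4),"yaw top/L/R",[round(float(np.degrees(np.arctan2(q[1],q[0])))%90,2) for q in (top,L,Rr)],"O",((a+b)/2-ylen*ey).round(4)); return (a+b)/2-ylen*ey,e
Ot,et=frame(c,zt,.06,.085,100,100,(105,190)); 
Oj,ej=frame(cj,.03,.125,.135,26,150,(45,220))
ey=np.array([-ej[1],ej[0]]); dd=Ot-Oj; print("template in jig",dd@ej,dd@ey); to()
E
```

```text
w 0.1189 yaw top/L/R [12.17, 12.22, 12.82] O [0.5217 0.1097]
w 0.2469 yaw top/L/R [12.12, 12.16, 12.22] O [0.5445 0.1156]
template in jig -0.023567125 -0.00090565626
clock 17.25 pos [0.5207 0.1106 0.0821] yawY 12.07 tilt [-0.0005 -0.0002] F [ 0.44 -0.19 -4.87] q7 0.13 open 0.266 ff 35.0
```

Aligned within 1–2 mm. Lowering gently.

```bash
python3 -m inch '-1 .001 -.001 .006 0 0 0;-1 0 0 .012 0 0 0;-1 0 0 .012 0 0 0;-1 0 0 .01 0 0 0;-1 0 0 .005 0 0 0;-1 0 0 .002 0 0 0;-1 0 0 0 0 0 0;-1 0 0 0 0 0 0;-1 0 0 0 0 0 0'; python3 -c "
from h import *
to()"; for i in 1 2; do python3 -m inch '-1 0 0 .001 0 0 0;-1 0 0 0 0 0 0;-1 0 0 0 0 0 0'|grep -E 'pos|contact'; done
```

```text
clock: 18.0
tool_pos: [0.5202, 0.1118, 0.0357]
eef_rot: [0.628, 0.778, 0.0, 0.0]
contact_force: [-0.1, -0.0, -4.0]
opening: 0.271
finger_force: 35.0
clock 18.00 pos [0.5202 0.1118 0.0357] yawY 12.14 tilt [0.001  0.0003] F [-0.08 -0.   -3.99] q7 0.14 open 0.271 ff 35.0
tool_pos: [0.5199, 0.1117, 0.0345]
contact_force: [0.3, -0.2, -3.8]
tool_pos: [0.5197, 0.1117, 0.0333]
contact_force: [0.4, 0.7, -4.3]
```

```bash
for i in 1 2 3 ; do python3 -m inch '-1 0 0 .0007 0 0 0;-1 0 0 0 0 0 0;-1 0 0 0 0 0 0'|grep -E 'pos|contact'; done
```

```text
tool_pos: [0.5198, 0.1117, 0.0326]
contact_force: [0.0, -0.3, -4.8]
tool_pos: [0.5198, 0.1117, 0.0318]
contact_force: [-1.2, 0.8, -4.2]
tool_pos: [0.5198, 0.1117, 0.0312]
contact_force: [-0.1, 0.9, -4.0]
```

```bash
python3 -m inch '-1 0 0 .0006 0 0 0;-1 0 0 0 0 0 0;-1 0 0 0 0 0 0'|grep -E 'pos|contact'; python3 -c "
from h import *
to(); print(get_state()['moment'])"; python3 -m inch '-1 0 0 .0006 0 0 0;-1 0 0 0 0 0 0;-1 0 0 0 0 0 0'|grep -E 'pos|contact'; python3 -c "
from h import *
to(); print(get_state()['moment'])"
```

```text
tool_pos: [0.5198, 0.1117, 0.031]
contact_force: [-1.8, -0.2, 2.7]
clock 19.50 pos [0.5198 0.1117 0.031 ] yawY 12.14 tilt [0.0003 0.0002] F [-1.75 -0.25  2.67] q7 0.14 open 0.269 ff 35.0
[-0.13066219  0.20818993 -0.01072551]
tool_pos: [0.5197, 0.1117, 0.0308]
contact_force: [-2.8, -0.4, 9.1]
clock 19.75 pos [0.5197 0.1117 0.0308] yawY 12.14 tilt [0.0004 0.0003] F [-2.75 -0.37  9.12] q7 0.14 open 0.270 ff 35.1
[-0.01822766  0.29126873  0.01937657]
```

Contact at z=0.031 with about 7–13 N load. Ease off slightly and slide forward.

```bash
python3 -m inch '-1 0 0 -.0005 0 0 0;-1 0 0 0 0 0 0;-1 0 0 0 0 0 0;-1 0 0 0 0 0 0'|grep -E 'pos|contact'; for i in 1 2; do python3 -m inch '-1 0 .001 0 0 0 0;-1 0 .001 0 0 0 0;-1 0 .001 0 0 0 0;-1 0 .001 0 0 0 0;-1 0 .001 0 0 0 0;-1 0 .001 0 0 0 0;-1 0 .001 0 0 0 0;-1 0 .001 0 0 0 0'|grep -E 'pos|contact'; done
```

```text
tool_pos: [0.5198, 0.1117, 0.0309]
contact_force: [-2.0, -0.6, 6.5]
tool_pos: [0.5195, 0.1117, 0.0308]
contact_force: [-16.0, -3.9, 21.1]
tool_pos: [0.5252, 0.1128, 0.0308]
contact_force: [-16.8, -3.3, 21.7]
```

Stiction raised the load to about 26 N, so I lift 1.2 mm in command to lighten it, then go on.

```bash
python3 -m inch '-1 0 0 -.0006 0 0 0;-1 0 0 -.0006 0 0 0;-1 0 0 0 0 0 0;-1 0 0 0 0 0 0'|grep -E 'pos|contact'; python3 -c "
from h import *
to(); print(get_state()['moment'])"; python3 -m inch '-1 0 .001 0 0 0 0;-1 0 .001 0 0 0 0;-1 0 .001 0 0 0 0;-1 0 .001 0 0 0 0'|grep -E 'pos|contact'; python3 -c "
from h import *
to([.5451+.0165*.9776,.1168+.0165*.2107,.031],12.16); print(get_state()['moment'])"
```

```text
tool_pos: [0.5362, 0.1153, 0.0313]
contact_force: [0.0, -0.2, -4.9]
clock 21.75 pos [0.5362 0.1153 0.0313] yawY 12.16 tilt [0.0011 0.0003] F [ 0.03 -0.17 -4.85] q7 0.14 open 0.271 ff 34.9
[-0.06534348  0.04401216 -0.0219875 ]
tool_pos: [0.5396, 0.116, 0.0315]
contact_force: [0.2, 0.4, -3.8]
clock 22.08 pos [0.5396 0.116  0.0315] yawY 12.15 tilt [0.0002 0.0001] F [ 0.22  0.38 -3.79] q7 0.14 open 0.269 ff 34.9
 shift [-0.0004  0.0221  0.0005]
 turn z -0.0002
[-0.07887447  0.0114699   0.02322689]
```

```bash
python3 -m inch '-1 0 0 .0004 0 0 0;-1 0 0 0 0 0 0;-1 0 0 0 0 0 0'|grep -E 'pos|contact'; for i in 1 2; do python3 -m inch '-1 0 .001 .0001 0 0 0;-1 0 .001 0 0 0 0;-1 0 .001 0 0 0 0;-1 0 .001 0 0 0 0'|grep -E 'pos|contact'; done
```

```text
tool_pos: [0.5392, 0.1159, 0.0312]
contact_force: [-0.5, -0.3, -4.5]
tool_pos: [0.5434, 0.1168, 0.0312]
contact_force: [0.6, -0.1, -3.0]
tool_pos: [0.5473, 0.1176, 0.0311]
contact_force: [0.8, -0.1, -4.1]
```

```bash
for i in 1 2; do python3 -m inch '-1 0 .001 .0001 0 0 0;-1 0 .001 0 0 0 0;-1 0 .001 0 0 0 0'|grep -E 'pos|contact'; done; python3 -c "
from h import *
to([.5451+.0165*.9776,.1168+.0165*.2107,.031],12.16)"
```

```text
tool_pos: [0.5501, 0.1182, 0.031]
contact_force: [-0.4, 0.1, -4.0]
tool_pos: [0.5522, 0.1186, 0.031]
contact_force: [-2.5, -0.9, -2.1]
clock 23.50 pos [0.5522 0.1186 0.031 ] yawY 12.14 tilt [-0.0016 -0.0002] F [-2.46 -0.93 -2.13] q7 0.14 open 0.267 ff 34.8
 shift [-0.0003  0.0091 -0.0001]
 turn z -0.0003
```

```bash
for i in 1 2 3; do python3 -m inch '-1 0 .001 0 0 0 0;-1 0 .001 0 0 0 0;-1 0 0 0 0 0 0'|grep -E 'pos|contact'; done
```

```text
tool_pos: [0.5557, 0.1194, 0.0309]
contact_force: [0.2, -0.4, -2.9]
tool_pos: [0.5576, 0.1199, 0.0309]
contact_force: [0.3, -0.6, -3.6]
tool_pos: [0.5594, 0.1202, 0.0309]
contact_force: [0.2, 0.9, -4.5]
```

```bash
python3 -m inch '-1 0 .0005 .0004 0 0 0;-1 0 0 .0003 0 0 0;-1 0 0 0 0 0 0;-1 0 0 0 0 0 0'|grep -E 'pos|contact'; for i in 1 2 ; do python3 -m inch '-1 0 .0005 0 0 0 0;-1 0 .0005 0 0 0 0;-1 0 0 0 0 0 0'|grep -E 'pos|contact'; done
```

```text
tool_pos: [0.5593, 0.1202, 0.0301]
contact_force: [-0.3, -0.3, -4.3]
tool_pos: [0.5605, 0.1205, 0.0302]
contact_force: [-0.6, -0.4, -5.3]
tool_pos: [0.5613, 0.1206, 0.0302]
contact_force: [0.3, -0.2, -4.8]
```

The height is now below the stud tops with no load, so the holes have found the studs. Lower gently.

```bash
for i in 1 2 3; do python3 -m inch '-1 0 0 .0007 0 0 0;-1 0 0 0 0 0 0;-1 0 0 0 0 0 0'|grep -E 'pos|contact'; done
```

```text
tool_pos: [0.5612, 0.1206, 0.0294]
contact_force: [-0.4, -0.4, -4.3]
tool_pos: [0.5612, 0.1206, 0.0287]
contact_force: [0.4, 0.3, -4.3]
tool_pos: [0.5613, 0.1206, 0.028]
contact_force: [-1.0, -0.3, -4.2]
```

```bash
for i in 1 2 3; do python3 -m inch '-1 0 0 .0009 0 0 0;-1 0 0 .0008 0 0 0;-1 0 0 0 0 0 0;-1 0 0 0 0 0 0'|grep -E 'pos|contact'; done
```

```text
tool_pos: [0.5613, 0.1206, 0.0263]
contact_force: [-1.1, -0.7, -3.6]
tool_pos: [0.5613, 0.1206, 0.0246]
contact_force: [-0.9, -1.3, -3.7]
tool_pos: [0.5613, 0.1206, 0.0229]
contact_force: [0.2, -0.4, -3.7]
```

```bash
for i in 1 2 3; do python3 -m inch '-1 0 0 .0005 0 0 0;-1 0 0 0 0 0 0;-1 0 0 0 0 0 0'|grep -E 'pos|contact'; done
```

```text
tool_pos: [0.5614, 0.1206, 0.0227]
contact_force: [-0.7, -0.2, -1.3]
tool_pos: [0.5614, 0.1207, 0.0224]
contact_force: [-0.9, 0.1, 4.3]
tool_pos: [0.5616, 0.1206, 0.022]
contact_force: [-1.5, -0.1, 5.9]
```

Home: z has dropped 9 mm, with light contact. Release and rise.

```bash
python3 -m inch '1 0 0 -.0005 0 0 0;1 0 0 0 0 0 0;1 0 0 0 0 0 0;1 0 0 0 0 0 0;1 0 0 0 0 0 0;1 0 0 0 0 0 0;1 0 0 0 0 0 0;1 0 0 0 0 0 0;1 0 0 0 0 0 0;1 0 0 0 0 0 0;1 0 0 0 0 0 0;1 0 0 0 0 0 0' 5|grep -E 'pos|contact|open';python3 -m inch '1 0 0 -.01 0 0 0;1 0 0 -.025 0 0 0;1 0 0 -.025 0 0 0;1 0 0 -.025 0 0 0;1 0 0 -.01 0 0 0;1 0 0 0 0 0 0;1 0 0 0 0 0 0'|grep -E 'pos|contact|open'; python3 - <<'E'
from h import *
yaw=np.radians(12.16);ex=np.array([np.cos(yaw),np.sin(yaw)]);ey=np.array([-ex[1],ex[0]]);O=np.array([.5451,.1165])
W,p,d,m=pts("wrist"); cv2.imwrite("pics/w7.png",cv2.resize(p[:,:,::-1],(800,500)))
J=np.stack([(W[...,:2]-O)@ex,(W[...,:2]-O)@ey],-1)
k=(d>0)&(W[...,2]>.072)&(W[...,2]<.088)&(np.abs(J[...,0]+.02)<.04)&(np.abs(J[...,1]-.115)<.035)&(p.max(2)<90)
print("pin top pts",k.sum(),J[k].mean(0),J[k].min(0),J[k].max(0),W[k].mean(0))
v,u=np.nonzero(k); P=cast(m,[[u.mean(),v.mean()]],.0805)[0]; print(P,(P[:2]-O)@ex,(P[:2]-O)@ey)
k=(d>0)&(np.abs(J[...,0]-.0165)<.05)&(np.abs(J[...,1]-.065)<.015)
print("plate z",np.median(W[k][:,2])); k=(d>0)&(np.abs(J[...,0]+.1)<.01)&(np.abs(J[...,1]-.07)<.03); print("deck z",np.median(W[k][:,2]))
to()
E
```

```text
tool_pos: [0.5613, 0.1206, 0.022]
contact_force: [0.6, 0.2, -0.5]
opening: 1.001
tool_pos: [0.5613, 0.1208, 0.1172]
contact_force: [0.1, 0.5, -0.1]
opening: 0.998
pin top pts 441 [-0.03273314  0.12143448] [-0.04007461  0.11513096] [-0.02653986  0.12875106] [0.48752204 0.22831489 0.07899949]
[0.48792445 0.22810642 0.0805    ] -0.03238367216096428 0.12114591851761833
plate z 0.035312408766944026
deck z 0.029145545785621545
clock 29.22 pos [0.5606 0.1207 0.1163] yawY 12.16 tilt [-0.0013 -0.0001] F [-0.58 -0.67 -0.71] q7 0.12 open 0.997 ff 0.0
```

View pics/w7.png

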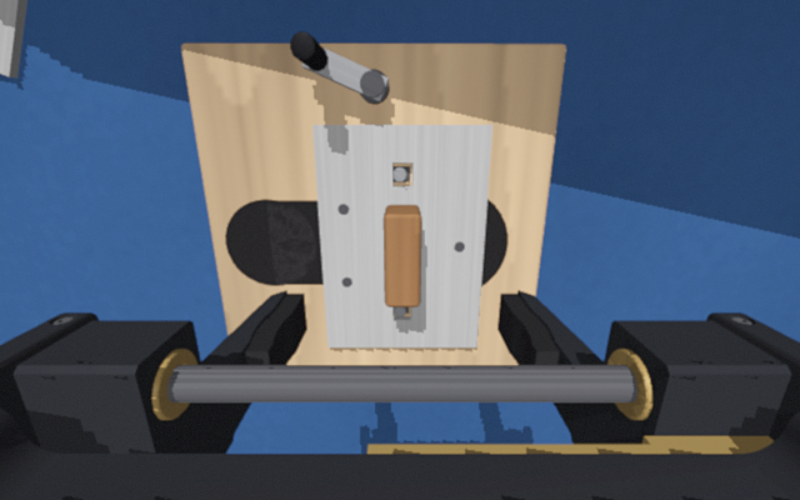

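The template is flat on the deck, with studs in both holes at (402,175) and (402,312). The pin is at (305,47) and the keeper pivot at (374,85). Tool x is jig y and tool y is jig x. Over to the pin.

```bash
python3 -m inch '-.05 .0101 -.0041 0 0 0 0;-.05 .0201 -.0081 0 0 0 0;-.05 .0201 -.0081 0 0 0 0;-.05 .0201 -.0081 0 0 0 0;-.05 .0201 -.0081 0 0 0 0;-.05 .0201 -.0081 0 0 0 0;-.05 .0101 -.0041 0 0 0 0;-.05 0 0 0 0 0 0;-.05 0 0 0 0 0 0;-.05 0 0 0 0 0 0' 8; python3 - <<'E'
from h import *
W,p,d,m=pts("top"); k=(d>0)&(np.hypot(W[...,0]-.5223,W[...,1]-.2221)<.007); print("cap z",np.round(np.sort(W[k][:,2])[-6:],3))
to([.4878,.2282,.038],12.16)
E
```

```text
clock: 30.05
tool_pos: [0.489, 0.2269, 0.1168]
eef_rot: [0.629, 0.777, -0.0, 0.001]
contact_force: [0.9, -0.4, 0.5]
opening: 0.475
finger_force: 0.0
cap z [0.495 0.496 0.496 0.497 0.497 0.499]
clock 30.10 pos [0.4892 0.2267 0.1169] yawY 12.01 tilt [ 0.0006 -0.0011] F [0.07 0.36 0.88] q7 -0.06 open 0.474 ff 0.0
 shift [ 0.0019 -0.0011  0.0789]
 turn z -0.0026
```

```bash
python3 -m inch '-.05 .0015 -.001 .01 0 0 0;-.05 0 0 .02 0 0 0;-.05 0 0 .02 0 0 0;-.05 0 0 .014 0 0 0;-.05 0 0 .008 0 0 0;-.05 0 0 .005 0 0 0;-.05 0 0 .001 0 0 0;-.05 0 0 0 0 0 0;-1 0 0 0 0 0 0;-1 0 0 0 0 0 0;-1 0 0 0 0 0 0;-1 0 0 0 0 0 0;-1 0 0 0 0 0 0;-1 0 0 0 0 0 0;-1 0 0 0 0 0 0;-1 0 0 0 0 0 0' 8; python3 - <<'E'
from h import *
to()
ph=np.linspace(-.39,1.57,15); P=36*np.c_[-np.cos(ph),-np.sin(ph)]; D=np.diff(P,axis=0)
print("rows tool x(jig y), tool y(jig x) mm:\n",np.c_[D[:,1],D[:,0]].round(1).tolist(), (P[-1]-P[0]))
E
```

```text
clock: 31.43
tool_pos: [0.4853, 0.2295, 0.0393]
eef_rot: [0.628, 0.778, -0.001, -0.001]
contact_force: [-4.0, 0.1, 5.5]
opening: 0.156
finger_force: 8.0
clock 31.43 pos [0.4853 0.2295 0.0393] yawY 12.17 tilt [-0.0029 -0.0003] F [-4.04  0.09  5.48] q7 -0.04 open 0.156 ff 8.0
rows tool x(jig y), tool y(jig x) mm:
 [[-4.8, -1.6], [-5.0, -0.9], [-5.0, -0.2], [-5.0, 0.5], [-4.9, 1.2], [-4.7, 1.9], [-4.4, 2.5], [-4.0, 3.1], [-3.5, 3.6], [-3.0, 4.1], [-2.4, 4.4], [-1.7, 4.7], [-1.1, 4.9], [-0.4, 5.0]] [ 33.26805839 -49.68677153]
```

The pin is held, but there is a 5 N upward force, so a finger may be brushing the pivot head. I rise a little.

```bash
python3 -m inch '-1 0 0 -.002 0 0 0;-1 0 0 -.002 0 0 0;-1 0 0 0 0 0 0;-1 0 0 0 0 0 0'|grep -E 'pos|contact'; python3 - <<'E'
from h import *
to([.4878,.2282,.042]); print(get_state()["moment"])
W,p,d,m=pts("scene"); uv=proj(m,[.5223,.2221,.05])[0].astype(int)
E
```

```text
tool_pos: [0.4855, 0.2293, 0.0422]
contact_force: [-3.8, -0.5, -11.9]
clock 31.77 pos [0.4855 0.2293 0.0422] yawY 12.17 tilt [-0.0031 -0.0011] F [ -3.79  -0.51 -11.88] q7 -0.04 open 0.155 ff 8.0
 shift [-0.0015  0.002   0.0002]
[-0.09590836  0.69572603 -0.02107619]
```

```bash
python3 -m inch '-1 0 -.002 .0027 0 0 0;-1 0 0 0 0 0 0;-1 0 0 0 0 0 0'|grep -E 'pos|contact'; python3 -m inch '-1 -.0027 -.001 0 0 0 0;-1 -.0026 -.0008 0 0 0 0;-1 -.005 -.0009 0 0 0 0;-1 -.005 -.0002 0 0 0 0;-1 -.005 .0005 0 0 0 0;-1 0 0 0 0 0 0;-1 0 0 0 0 0 0'|grep -E 'pos|contact|open'; python3 - <<'E'
from h import *
def j(p): 
    a=np.radians(12.16); d=p[:2]-np.array([.5223,.2221]); return np.array([d@[np.cos(a),np.sin(a)],d@[-np.sin(a),np.cos(a)]])
q=j(get_state()["tool_pos"]); print(q,np.hypot(*q),np.arctan2(-q[1],-q[0]))
E
```

```text
tool_pos: [0.4855, 0.2294, 0.0411]
contact_force: [-3.2, -0.4, 3.0]
tool_pos: [0.4872, 0.2081, 0.041]
contact_force: [-4.4, -0.3, 6.9]
opening: 0.151
[-0.03728216 -0.00628922] 0.03780890587502908 0.16711904709908176
```

```bash
python3 -m inch '-1 -.0049 .0012 -.0003 0 0 0;-1 -.0047 .0019 0 0 0 0;-1 -.0044 .0025 0 0 0 0;-1 -.004 .0031 0 0 0 0;-1 -.0035 .0036 0 0 0 0;-1 0 0 0 0 0 0;-1 0 0 0 0 0 0' |grep -E 'pos|contact|open';  python3 - <<'E'
from h import *
def j(p): 
    a=np.radians(12.16); d=p[:2]-np.array([.5223,.2221]); return np.array([d@[np.cos(a),np.sin(a)],d@[-np.sin(a),np.cos(a)]])
q=j(get_state()["tool_pos"]); print(q,np.hypot(*q),np.arctan2(-q[1],-q[0]))
E
```

```text
tool_pos: [0.5011, 0.1858, 0.0408]
contact_force: [-6.8, -6.8, 7.7]
opening: 0.153
[-0.02833781 -0.03106786] 0.04205048747285591 0.8313218553589086
```

```bash
python3 -m inch '-1 -.002 .005 0 0 0 0;-1 -.0015 .005 0 0 0 0;-1 -.001 .005 0 0 0 0;-1 -.0005 .005 0 0 0 0;-1 0 .004 0 0 0 0;-1 0 0 0 0 0 0;-1 0 0 0 0 0 0' |grep -E 'pos|contact|open';  python3 - <<'E'
from h import *
def j(p): 
    a=np.radians(12.16); d=p[:2]-np.array([.5223,.2221]); return np.array([d@[np.cos(a),np.sin(a)],d@[-np.sin(a),np.cos(a)]])
q=j(get_state()["tool_pos"]); print(q,np.hypot(*q),np.arctan2(-q[1],-q[0]))
W,p,d,m=pts("wrist"); cv2.imwrite("pics/w8.png",p[:,:,::-1])
E
```

```text
tool_pos: [0.5297, 0.1849, 0.0404]
contact_force: [-0.2, -7.6, -2.7]
opening: 0.152
[-0.00060738 -0.03794513] 0.0379499912350766 1.5547908828860948
```

The keeper is near 1.56. Release, rise and check.

```bash
python3 -m inch '0 0 0 0 0 0 0;0 0 0 0 0 0 0;0 0 0 0 0 0 0;0 0 0 0 0 0 0;0 0 0 0 0 0 0;0 0 0 0 0 0 0;0 0 0 0 0 0 0;0 0 0 0 0 0 0'|grep -E 'pos|contact|open'; python3 -m inch '0 0 0 -.02 0 0 0;0 0 0 -.03 0 0 0;0 0 0 -.03 0 0 0;0 0 0 -.03 0 0 0;0 -.02 0 -.02 0 0 0;0 -.02 0 0 0 0 0;0 -.02 0 0 0 0 0;0 0 0 0 0 0 0;0 0 0 0 0 0 0' |grep -E 'pos|contact|open';  python3 - <<'E'
from h import *
W,p,d,m=pts("wrist"); cv2.imwrite("pics/w9.png",p[:,:,::-1]); to()
np.savez("w9.npz",d=d,V=m["view"],K=m["intrinsics"],W=W)
a=np.radians(12.16);ex=np.array([np.cos(a),np.sin(a)]);ey=np.array([-ex[1],ex[0]]);O=np.array([.5451,.1165])
J=np.stack([(W[...,:2]-O)@ex,(W[...,:2]-O)@ey],-1)
k=(d>0)&(W[...,2]>.074)&(W[...,2]<.087)&(np.abs(J[...,0])<.04)&(np.abs(J[...,1]-.08)<.05)&(p.max(2)<90)
v,u=np.nonzero(k); P=cast(m,[[u.mean(),v.mean()]],.0805)[0][:2]; q=np.array([(P-O)@ex,(P-O)@ey-.108]); print("pin",k.sum(),q,np.arctan2(-q[1],-q[0]))
uv=proj(m,[*(O+.085*ey),.04])[0]; u0,v0=np.clip(uv.astype(int),[110,95],[530,300])
cv2.imwrite("pics/w9c.png",cv2.resize(p[v0-90:v0+100,u0-110:u0+110,::-1],None,fx=3,fy=3))
E
```

```text
tool_pos: [0.5281, 0.1908, 0.0407]
contact_force: [0.4, 0.1, 0.3]
opening: 0.502
tool_pos: [0.5407, 0.1309, 0.1707]
contact_force: [-0.6, 0.9, 0.2]
opening: 0.501
clock 35.33 pos [0.5404 0.1325 0.1704] yawY 12.14 tilt [-0.0006  0.0007] F [-0.02  0.19 -0.55] q7 0.08 open 0.504 ff 0.0
pin 171 [ 0.00047991 -0.03533324] 1.584377818000661
```

View pics/w9c.png

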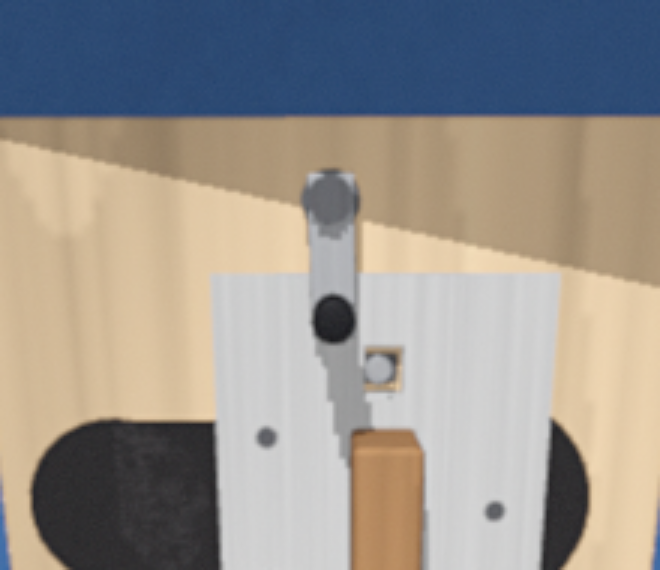

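The view shows the keeper pointing straight in over the template's end: pivot at (330,200), pin at (333,318), angle about 1.58 rad. The plate is flat, with the stud in its hole at (382,368). Hand in.

```bash
python3 -c "
from plant import r
print(r.finish_job())"
```

```text
the job is handed in; nothing more can be done
None
```

I handed the job in at about 35 s: the template lies home on the studs, flat on the deck, the keeper points straight in over its end at about 1.58 rad, and the robot touches nothing; the load on the jig reached about 26 N (2.6 kg) for a moment early in the slide, and part of the slide skimmed the stud tops with no measurable load.

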